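# Fit the belt pulley on the wire winder's keyed shaft

## Robot

A 7-joint arm with a two-finger parallel gripper is mounted at the origin on the work surface. World frame = base frame: x ahead of the robot, y to its left, z up, the work surface at z = 0. Lengths are in m, angles in rad, forces in N, time in s.
With the tool pointing down it reaches from about 0.425 to 0.875 m from the base axis. Payload 4.7 kg.
Tool frame: the origin (TCP) lies at the very end of the fingers, on their centre line; the grasp point (between the pads) lies 19 mm behind it; z points along the fingers, y is the line along which they close (so a half turn about z gives the same grasp; the last joint's range is limited). The gripper opens to 87 mm and grips with 3 to 60 N. Pads are 19 mm wide; open, the fingers measure 117 mm over their backs; the gripper's body (75 mm by 190 mm) begins 51 mm behind the grasp point.
Start: joints at [-1.244, 0.321, -0.07, 1.45, 0.023, 1.371, -0.057], TCP at [0.2, 0.618, 0.223] pointing down, gripper open.
Joint ranges: [-2.86, 2.86], [-0.3, 2.09], [-1.38, 1.24], [0.06, 2.45], [-1.56, 4.7], [0.09, 2.05], [-2.69, 2.69]. Speed limits (rad/s): [2.57, 2.57, 3.14, 3.14, 3.14, 3.14, 3.14].

## Interface

Orientations are given as a rotation vector (axis times angle).
In Python, from bench import ctrl, vision gives the robot as it stands.
- The arm moves only by the tool jog_arm, never from a script. Its argument "increments" is a list of rows, each an object of numbers: "tx", "ty", "tz": the shift along the tool's x, y, z in mm; "wx", "wy", "wz": the turn, a rotation vector about the tool's x, y, z in rad; "gripper": the opening, from 0 (shut) to 1 (fully open). In form: [{"tx": .., "ty": .., "tz": .., "wx": .., "wy": .., "wz": .., "gripper": ..}, ...]. A call has exactly 5 rows; each row is the pose to reach, as a shift and turn from the pose commanded when the call began, along the tool's axes at that moment; what a row does not reach only later rows make up. A row lasts 1/12 s, in which the tool goes at most 41.7 mm and 7.16 degrees, less where a joint would pass 70% of its speed; a pose out of reach is approached as far as the arm can. A call with a gripper value outside its range is refused whole. The fingers move at their own pace and stop on an object; "grip_force" is the grip in N (left out, the last holds). Time passes only in rows, so rows that repeat a pose let the fingers close, or fill a call up. It gives the time, the measured TCP pose, the force, the opening and the grip force at its end, in the units of the state.
- ctrl.get_state(): the state, without advancing time (a new reading comes with each control period).
- vision.get_image(name): name is "scene" or "top"; returns a dict with "color" (384x512x3 uint8, blue, green, red), "fx", "fy", "cx", "cy" (pixels), "k1" (the pictures are not rectified: a ray, as slopes to the right and down, at radius r is drawn at 1 + k1 r^2 times it, then the intrinsics apply), "extrinsics" (4x4, takes a point from world to camera coordinates). Camera axes: x right, y down, z forward; pixel columns grow to the right and rows downward; lengths in m; the calibration is good to about 2 mm. A picture is of the moment at which its call begins. There is no depth.
- ctrl.close_job(): hands the job in; it is judged then, once.
Trained networks look in the newest picture that a camera, given by its name, has taken for a name from the list of things; names that differ only in an ending like _2 or _b are one class to them, and where a whole thing is asked for, a point or a joint stands for the part that bears it (a point fixed in the world has none). Each returns a list of dicts, best first, with "conf" (0 to 1); they miss things now and then, are a little off and sometimes report something else, mostly with a low value. They report only what shows in the picture. A call takes as long as a camera call. They do not tell look-alikes from the thing itself.
- vision.spot_in(camera, thing): "bbox" ([left, top, right, bottom] in pixels, round what is visible of it).
The state is a dict: "time": time; "joint_positions": joint angles; "qd": joint speeds; "joint_torque": joint torques, N m; "position": TCP position; "tool_rot": TCP orientation; "ft_force": force on the tool from outside, world axes, zero at the start; "torque": the same for the moment, N m; "grip_width": opening from 0.0 (shut) to 1.0 (fully open); "grip_force": force on a finger pad.
Only numpy, scipy, OpenCV 4.12 (cv2) and the standard library are available. Lean on these libraries where they do the work, as an engineer would, in place of code of your own. Each camera call takes 0.05 s, during which the arm holds its last target. There are 200 camera calls.

## Task

Lift the belt pulley off the cart and slip it over the upright shaft of the gearmotor, boss upward. Resting it only lightly on the key, turn it until its keyway drops over the key, then let it gently down fully home on the shoulder and let go, without forcing it and without disturbing the other things on the cart.

Things in the scene. Friction and masses are not known exactly. Their poses are not given: they have to be found in the camera images.
- pulley_mid (a point): Centre of the loose bare-aluminium V-belt pulley, 26 mm above its underside. A disc 100 mm in diameter, 20 mm high, with a round boss 44 mm in diameter rising 32 mm above it (52 mm in all; grip the boss from above). Stands upright on the cart. z: bore axis, up; x: from the axis to the keyway. Mass 0.35 to 0.6 kg.
- pulley_top (a point): Centre of the bore's mouth in the boss's top face, 26 mm above pulley_mid, same axes. The bore is 22.4 mm in diameter, right through, with one keyway 9.6 mm wide that reaches 16.8 mm from the axis on the x side, open over the whole height.
- seat (a point): Centre of the shoulder, a steel ring 36 mm in diameter, 66 mm above the cart, at the foot of the gearmotor's upright shaft. z: shaft axis, up; x: the housing's long axis, towards the motor. With the pulley fully home its underside lies on the shoulder (pulley_mid 26 mm above seat). Pulley and shaft are never to press on each other with 60 N or more.
- key_level (a point): Point on the shaft's axis level with the key's top, 22 mm above seat, same axes. The key, 7 mm wide, stands out to 15 mm from the axis, from the shoulder up to here. Its angle about z is not measured: anywhere within 0.6 rad either side of x. Off the key's angle the pulley's underside rests on it here; with the keyway over it (within about 0.1 rad) the pulley can go down.
- shaft_end (a point): Upper end of the steel shaft, on its axis, 58 mm above seat, same axes. The shaft is 20 mm in diameter, its last 6 mm tapered to 12 mm. The gear train holds it still against any turning moment under 4 N m.
- gearmotor: Grey gearmotor bolted to the cart; origin on the cart, under the shaft. Housing 120 x 100 mm on a 170 x 120 mm foot, 56 mm high, with a round dark motor (50 mm in diameter, to 120 mm from the shaft) along +x.
- insulator_mid (a point): Centre of a loose red plastic fence-post insulator, a ribbed spool 38 mm in diameter and 62 mm high, standing. Leave alone.
- plier: Loose galvanized steel fence plier, lying flat, about 235 mm long, 86 mm wide, 18 mm high; origin near its middle on the cart. Leave alone.
- floor_tile: Loose yellow ceramic tile 150 x 150 x 9 mm lying flat; origin under its centre. Leave alone.
- staple_jar: Loose pale translucent jar with a steel cap, 66 mm in diameter, 90 mm high; origin under its centre. Leave alone.
Things that resemble listed ones, but are neither listed nor needed, are in the scene too. There is more than one size of the part that bears pulley_mid; the job needs the smallest.

How it is judged:
By the outcome, as a careful person would: the job done as asked, in the order asked, and still so for the second after the job is handed in, with the robot touching nothing.
It also fails if it takes over 61 s, if anything falls off the work surface, if the arm or the gripper's body presses on something with over 40 N, if the wrist force passes 120 N, or if a joint passes its speed limit or range.

## Working session

There is one attempt and no reset: what is moved stays moved. The work goes in short steps, Python scripts to look and compute and a tool call to move; the robot and the scene stay as the last step left them, time stands still between calls to the robot, and variables do not carry over. Pictures are saved under pics/ and viewed, at most 10 in all, crops included, and the job is handed in when it is done.

Besides the shell and the picture viewer there is one more tool, called in YAML: its name, and indented under it one key for each argument. jog_arm: Moves the arm, as the interface text tells. Its arguments: {"type":"object","properties":{"increments":{"type":"array"},"grip_force":{"type":"number"}},"required":["increments"]}

```bash
mkdir -p pics
cat > h.py <<'E'
import numpy as np, cv2
from bench import ctrl, vision
def pix(im,P):
    E=im["extrinsics"]; p=E[:3,:3]@np.array(P,float)+E[:3,3]; s=p[:2]/p[2]; s=s*(1+im["k1"]*(s@s))
    return np.array([im["fx"]*s[0]+im["cx"],im["fy"]*s[1]+im["cy"]])
def ray(im,u,v,z):
    d=np.array([(u-im["cx"])/im["fx"],(v-im["cy"])/im["fy"]]); s=d.copy()
    for _ in range(20): s=d/(1+im["k1"]*(s@s))
    E=np.array(im["extrinsics"]); R=E[:3,:3]; c=-R.T@E[:3,3]; w=R.T@np.array([s[0],s[1],1])
    return c+w*(z-c[2])/w[2]
E
python3 - <<'E'
from h import *
ims={}
for n in("scene","top"):
    im=vision.get_image(n); cv2.imwrite(f"pics/{n}0.png",im["color"])
    E=np.array(im["extrinsics"]);print(n,im["fx"],im["k1"],-E[:3,:3].T@E[:3,3])
    for t in("pulley_mid","gearmotor"):
        for d in vision.spot_in(n,t): print(n,t,np.round(d["bbox"]),round(d["conf"],2))
    ims[n]=im
s=ctrl.get_state();print(s)
E
```

```text
scene 357.5220288920537 -0.02939626574245753 [ 0.93667411 -0.52513346  0.66356347]
scene pulley_mid [165. 246. 212. 282.] 0.95
scene pulley_mid [ 76. 237. 141. 295.] 0.82
scene pulley_mid [145. 186. 201. 232.] 0.66
scene pulley_mid [216. 141. 291. 199.] 0.45
scene gearmotor [214. 141. 291. 200.] 0.63
top 486.5601051540444 -0.21388487979389412 [0.38042105 0.01297319 1.53625401]
top pulley_mid [265. 231. 315. 276.] 0.9
top pulley_mid [307. 194. 341. 227.] 0.83
top pulley_mid [333. 231. 379. 281.] 0.81
top pulley_mid [192. 192. 239. 262.] 0.68
top pulley_mid [257. 106. 286. 173.] 0.49
top gearmotor [194. 188. 237. 259.] 0.71
{'time': 0.3, 'joint_positions': array([-1.24389522,  0.32134415, -0.07010517,  1.45087891,  0.02260044,
        1.37079541, -0.05692996]), 'qd': array([-1.12103500e-04, -1.23881739e-03, -1.91777211e-04, -2.66599005e-03,
        7.53732500e-04, -8.50669465e-05,  2.20720532e-03]), 'joint_torque': array([ 9.94474954e-05, -4.90531290e+01, -4.02604993e-01, -3.12214530e+01,
       -6.36165147e-02,  3.87552800e-02,  1.34297625e-04]), 'position': array([0.19999566, 0.61829249, 0.22217247]), 'tool_rot': array([-4.89335688e-01, -3.10320591e+00,  1.00321079e-03]), 'ft_force': array([-0.32288162, -0.22826403,  0.1457816 ]), 'torque': array([ 0.03997275, -0.01227132,  0.00947153]), 'grip_force': 0.0, 'grip_width': 1.001435179238748}
```

View pics/scene0.png

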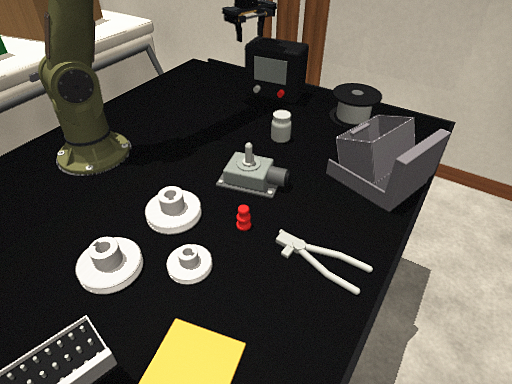

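View pics/top0.png

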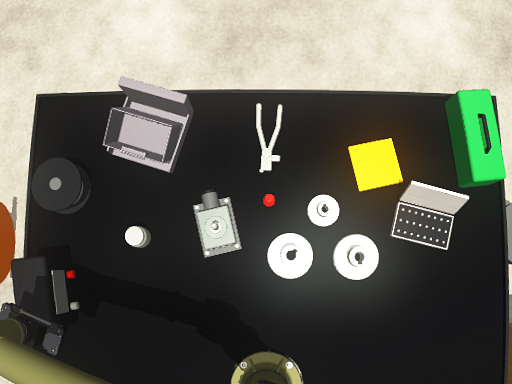

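The scene view shows three pulleys at (188,264), (172,210) and (109,264); the same three are at (323,210), (290,254) and (356,257) in the top view. The smallest is (188,264) / (323,210). The gearmotor is at (255,172) / (215,226), with its motor pointing away from the robot. I'll confirm this in one enlarged crop and measure.

Run:
```python
from h import *
s=cv2.imread("pics/scene0.png");t=cv2.imread("pics/top0.png")
def c(i,x0,y0,w,h): return cv2.resize(i[y0:y0+h,x0:x0+w],(400,300),interpolation=cv2.INTER_CUBIC)
o=np.vstack([np.hstack([c(s,156,236,64,48),c(t,299,190,48,36)]),np.hstack([c(s,212,136,80,60),c(t,175,187,80,60)])])
cv2.imwrite("pics/crop.png",o)
im=vision.get_image("top"); sc=vision.get_image("scene")
for (l,tp,r,b) in ([307,194,341,227],[265,231,315,276],[333,231,379,281]):
    p=ray(im,(l+r)/2,(tp+b)/2,.02);print(p,np.linalg.norm(ray(im,l,tp,.02)[:2]-ray(im,r,b,.02)[:2])/1.414)
# white disc contours
g=cv2.cvtColor(t,cv2.COLOR_BGR2GRAY)
_,m=cv2.threshold(g,110,255,cv2.THRESH_BINARY)
n,l,st,ce=cv2.connectedComponentsWithStats(m)
for k in range(n):
    if 300<ce[k][0]<340 and 190<ce[k][1]<230 and st[k][4]>100: print(st[k],ce[k],ray(im,*(st[k][:2]+(st[k][2:4]-1)/2),.01))
g=cv2.cvtColor(s,cv2.COLOR_BGR2GRAY)
print("shaft top", [ (z,ray(im,215,226,z)) for z in (.066,.124)], ray(sc,249,144,.124))
print("gm motor end", ray(im,209,196,.03))
```

```text
[ 0.55086123 -0.1825568   0.02      ] 0.1053528344865934
[ 0.41631699 -0.07487888  0.02      ] 0.1477066293176501
[ 0.40763607 -0.28180888  0.02      ] 0.15099609135507072
[307 194  33  33 797] [322.88707654 210.15558344] [ 0.55357581 -0.18068097  0.01      ]
shaft top [(0.066, array([0.49743611, 0.15482437, 0.066     ])), (0.124, array([0.49281999, 0.14922849, 0.124     ]))] [0.4950664  0.15256136 0.124     ]
gm motor end [0.59437503 0.17871824 0.03      ]
```

View pics/crop.png

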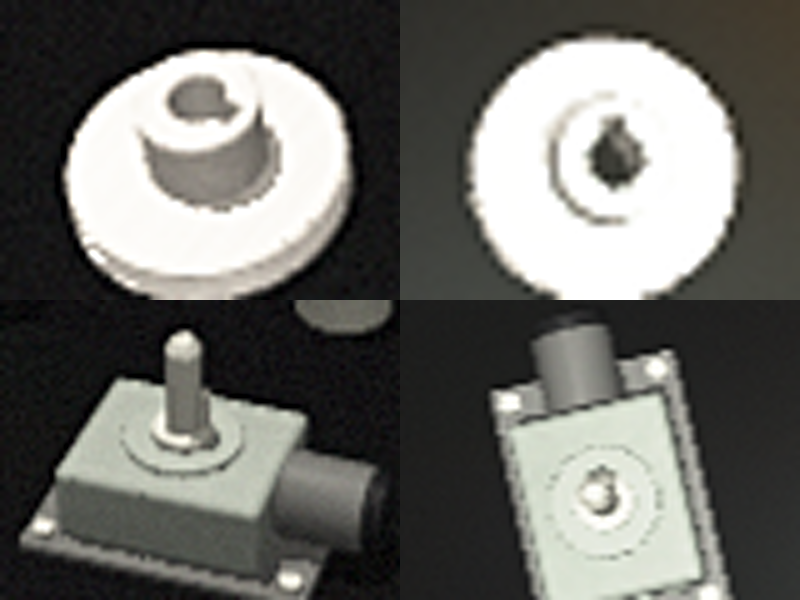

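The crop confirms the pick: the smallest pulley, measured at about 100 mm against about 150 mm for the other two. Its keyway faces roughly +x world (up in the top view). The key is visible at the foot of the shaft. Next I refine with projected overlays.

```bash
cat > ov.py <<'E'
from h import *
from scipy.optimize import minimize
S=vision.get_image("scene");T=vision.get_image("top")
a=np.linspace(0,2*np.pi,60,endpoint=False)
def ring(c,r,z): return [[c[0]+r*np.cos(t),c[1]+r*np.sin(t),z] for t in a]
def sil(im,c,parts,k=8):
    m=np.zeros((384,512),np.uint8)
    for r,z0,z1 in parts:
        p=np.array([pix(im,q) for q in ring(c,r,z0)+ring(c,r,z1)],np.float32)
        cv2.fillConvexPoly(m,cv2.convexHull(np.round(p*16).astype(np.int32)),255,lineType=cv2.LINE_AA,shift=4)
    return m/255.
def fit(im,c0,parts,box,th):
    x,y,w,h=box; g=cv2.cvtColor(im["color"],cv2.COLOR_BGR2GRAY)[y:y+h,x:x+w]
    m=(g>th).astype(np.uint8); m=cv2.morphologyEx(m,cv2.MORPH_CLOSE,np.ones((5,5)))
    f=lambda c:np.abs(sil(im,c,parts)[y:y+h,x:x+w]-m).sum()
    r=minimize(f,c0,method="Nelder-Mead",options=dict(initial_simplex=np.array([c0,[c0[0]+.008,c0[1]],[c0[0],c0[1]+.008]])))
    return r.x,r.fun
def crop(im,x0,y0,w,h,lines):
    k=400/w; o=cv2.resize(im["color"][y0:y0+h,x0:x0+w],(400,300),interpolation=cv2.INTER_CUBIC)
    for L,col in lines:
        p=np.array([(pix(im,q)-[x0,y0]+.5)*k for q in L]); cv2.polylines(o,[np.round(p).astype(np.int32)],False,col,1,cv2.LINE_AA)
    return o
E
python3 - <<'E'
from ov import *
parts=[(.05,0,.02),(.022,.02,.052)]
for th in (70,):
    ps,e1=fit(S,[.552,-.1815],parts,(150,230,76,60),60); pt,e2=fit(T,[.552,-.1815],parts,(300,187,48,46),130)
    print(ps,e1,pt,e2)
p=(ps+pt)/2
R=(0,0,255);G=(0,255,0);B=(255,120,0)
L=lambda c:[(ring(c,.05,.02),R),(ring(c,.0112,.052),G)]+[([[c[0],c[1],.052],[c[0]+.0168*np.cos(t),c[1]+.0168*np.sin(t),.052]],B) for t in(-.3,0,.3)]
q=[.4945,.1515]
def K(c,t): return [[c[0],c[1],.088],[c[0]+.015*np.cos(t),c[1]+.015*np.sin(t),.088],[c[0]+.015*np.cos(t),c[1]+.015*np.sin(t),.066]]
M=[(ring(q,.018,.066),R),(ring(q,.006,.124),G),(K(q,-.38),B),(K(q,.22),R),(K(q,.82),G),
 ([[q[0]+x*np.cos(.22)-y*np.sin(.22),q[1]+x*np.sin(.22)+y*np.cos(.22),.056] for x,y in((-.06,-.05),(.06,-.05),(.06,.05),(-.06,.05),(-.06,-.05))],R)]
cv2.imwrite("pics/ov1.png",np.vstack([np.hstack([crop(S,168,240,40,30,L(ps)),crop(T,303,192,40,30,L(pt))]),np.hstack([crop(S,220,138,56,42,M),crop(T,188,201,56,42,M)])]))
E
```

```text
[ 0.54831973 -0.18064143] 190.85490196078433 [ 0.552024   -0.18058287] 58.8235294117647
```

View pics/ov1.png

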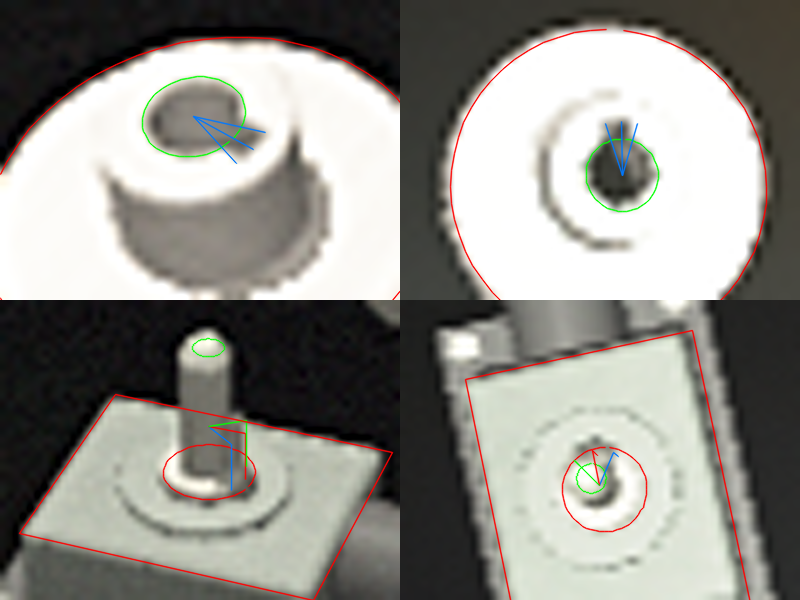

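jog_arm:
  increments:
    - {"tx": -33, "ty": -24, "tz": -4}
    - {"tx": -66, "ty": -48, "tz": -8}
    - {"tx": -99, "ty": -73, "tz": -12}
    - {"tx": -132, "ty": -97, "tz": -16}
    - {"tx": -165, "ty": -122, "tz": -20}

```text
validation failed for argument at $.in...
```

jog_arm:
  increments:
    - {"tx": -33, "ty": -24, "tz": -2}
    - {"tx": -66, "ty": -48, "tz": -4}
    - {"tx": -99, "ty": -73, "tz": -6}
    - {"tx": -132, "ty": -97, "tz": -8}
    - {"tx": -165, "ty": -122, "tz": -10}

```text
validation failed for argument at $.in...
```

jog_arm:
  increments:
    - {"tx": -22, "ty": -30}
    - {"tx": -44, "ty": -60}
    - {"tx": -66, "ty": -90}
    - {"tx": -88, "ty": -120}
    - {"tx": -110, "ty": -150}

```text
validation failed for argument at $.in...
```

jog_arm:
  increments:
    - {"tx": -14, "ty": -26, "tz": 6}
    - {"tx": -28, "ty": -52, "tz": 12}
    - {"tx": -42, "ty": -77, "tz": 18}
    - {"tx": -56, "ty": -103, "tz": 24}
    - {"tx": -70, "ty": -129, "tz": 30}

```text
validation failed for argument at $.in...
```

jog_arm:
  increments:
    - {"tx": -20, "ty": -35, "tz": 10}
    - {"tx": -40, "ty": -70, "tz": 20}
    - {"tx": -60, "ty": -105, "tz": 40}
    - {"tx": -70, "ty": -129, "tz": 60}
    - {"tx": -70, "ty": -129, "tz": 70}

```text
validation failed for argument at $.in...
```

```bash
cat >> h.py <<'E'
from scipy.spatial.transform import Rotation as Ro
def st(tgt=None):
    s=ctrl.get_state(); R=Ro.from_rotvec(s["tool_rot"]).as_matrix()
    print("t",round(s["time"],2),"p",np.round(s["position"],4),"xang",round(np.arctan2(R[1,0],R[0,0]),3),"z",np.round(R[:,2],3),"q7",round(s["joint_positions"][6],2),"F",np.round(s["ft_force"],1),"M",np.round(s["torque"],2),"g",round(s["grip_width"],3),round(s["grip_force"],1))
    if tgt is not None: print("tool mm",np.round(R.T@(np.array(tgt)-s["position"])*1e3,1))
    return s,R
E
python3 - <<'E'
from h import *
st([.551,-.181,.027])
E
```

```text
t 0.5 p [0.2    0.6185 0.2226] xang 2.829 z [ 0.  0. -1.] q7 -0.06 F [-0.2  0.7  0.1] M [-0.01  0.01 -0.04] g 0.999 0.0
tool mm [-579.9 -652.7  195.6]
```

jog_arm:
  increments:
    - {"tx": -33, "ty": -24, "tz": -4, "wx": 0, "wy": 0, "wz": 0, "gripper": 1}
    - {"tx": -66, "ty": -48, "tz": -8, "wx": 0, "wy": 0, "wz": 0, "gripper": 1}
    - {"tx": -99, "ty": -73, "tz": -12, "wx": 0, "wy": 0, "wz": 0, "gripper": 1}
    - {"tx": -132, "ty": -97, "tz": -16, "wx": 0, "wy": 0, "wz": 0, "gripper": 1}
    - {"tx": -165, "ty": -122, "tz": -20, "wx": 0, "wy": 0, "wz": 0, "gripper": 1}

```text
time: 0.92
position: [0.3204, 0.45, 0.2429]
tool_rot: [0.489, 3.103, 0.001]
ft_force: [1.7, 0.5, 0.8]
grip_width: 0.999
grip_force: 0.0
```

jog_arm:
  increments:
    - {"tx": -33, "ty": -24, "tz": -2, "wx": 0, "wy": 0, "wz": 0, "gripper": 1}
    - {"tx": -66, "ty": -48, "tz": -4, "wx": 0, "wy": 0, "wz": 0, "gripper": 1}
    - {"tx": -99, "ty": -73, "tz": -6, "wx": 0, "wy": 0, "wz": 0, "gripper": 1}
    - {"tx": -132, "ty": -97, "tz": -8, "wx": 0, "wy": 0, "wz": 0, "gripper": 1}
    - {"tx": -165, "ty": -122, "tz": -10, "wx": 0, "wy": 0, "wz": 0, "gripper": 1}

```text
time: 1.33
position: [0.4398, 0.2831, 0.2531]
tool_rot: [0.489, 3.103, 0.002]
ft_force: [0.7, 0.2, -0.7]
grip_width: 0.998
grip_force: 0.0
```

jog_arm:
  increments:
    - {"tx": -22, "ty": -30, "tz": 0, "wx": 0, "wy": 0, "wz": 0, "gripper": 1}
    - {"tx": -44, "ty": -60, "tz": 0, "wx": 0, "wy": 0, "wz": 0, "gripper": 1}
    - {"tx": -66, "ty": -90, "tz": 0, "wx": 0, "wy": 0, "wz": 0, "gripper": 1}
    - {"tx": -88, "ty": -120, "tz": 0, "wx": 0, "wy": 0, "wz": 0, "gripper": 1}
    - {"tx": -110, "ty": -150, "tz": 0, "wx": 0, "wy": 0, "wz": 0, "gripper": 1}

```text
time: 1.75
position: [0.4978, 0.1064, 0.253]
tool_rot: [0.489, 3.103, 0.001]
ft_force: [0.6, 0.0, -1.6]
grip_width: 0.999
grip_force: 0.0
```

jog_arm:
  increments:
    - {"tx": -14, "ty": -26, "tz": 6, "wx": 0, "wy": 0, "wz": 0, "gripper": 1}
    - {"tx": -28, "ty": -52, "tz": 12, "wx": 0, "wy": 0, "wz": 0, "gripper": 1}
    - {"tx": -42, "ty": -77, "tz": 18, "wx": 0, "wy": 0, "wz": 0, "gripper": 1}
    - {"tx": -56, "ty": -103, "tz": 24, "wx": 0, "wy": 0, "wz": 0, "gripper": 1}
    - {"tx": -70, "ty": -129, "tz": 30, "wx": 0, "wy": 0, "wz": 0, "gripper": 1}

```text
time: 2.17
position: [0.5245, -0.0374, 0.2226]
tool_rot: [0.489, 3.102, 0.001]
ft_force: [-0.1, 0.4, 0.2]
grip_width: 1.001
grip_force: 0.0
```

jog_arm:
  increments:
    - {"tx": -20, "ty": -35, "tz": 10, "wx": 0, "wy": 0, "wz": 0, "gripper": 1}
    - {"tx": -40, "ty": -70, "tz": 20, "wx": 0, "wy": 0, "wz": 0, "gripper": 1}
    - {"tx": -60, "ty": -105, "tz": 40, "wx": 0, "wy": 0, "wz": 0, "gripper": 1}
    - {"tx": -70, "ty": -129, "tz": 60, "wx": 0, "wy": 0, "wz": 0, "gripper": 1}
    - {"tx": -70, "ty": -129, "tz": 70, "wx": 0, "wy": 0, "wz": 0, "gripper": 1}

```text
time: 2.58
position: [0.5491, -0.1884, 0.1507]
tool_rot: [-0.504, -3.099, 0.008]
ft_force: [-1.3, 0.3, 1.5]
grip_width: 1.0
grip_force: 0.0
```

Run:
```python
from h import *
st([.551,-.181,.027])
```

```text
t 2.58 p [ 0.5491 -0.1884  0.1507] xang 2.819 z [-0.002 -0.005 -1.   ] q7 1.66 F [-1.3  0.3  1.5] M [-0.01  0.01 -0.04] g 1.0 0.0
tool mm [  0.5   8.3 123.7]
```

jog_arm:
  increments:
    - {"tx": 0, "ty": 0, "tz": 10, "wx": 0, "wy": 0, "wz": 0, "gripper": 1}
    - {"tx": 0, "ty": 0, "tz": 40, "wx": 0, "wy": 0, "wz": 0, "gripper": 1}
    - {"tx": 0, "ty": 0, "tz": 70, "wx": 0, "wy": 0, "wz": 0, "gripper": 1}
    - {"tx": 0, "ty": 0, "tz": 90, "wx": 0, "wy": 0, "wz": 0, "gripper": 1}
    - {"tx": 0, "ty": 0, "tz": 100, "wx": 0, "wy": 0, "wz": 0, "gripper": 1}

```text
time: 3.0
position: [0.5499, -0.1774, 0.0498]
tool_rot: [-0.484, -3.1, -0.002]
ft_force: [-1.1, 0.4, 0.2]
grip_width: 1.0
grip_force: 0.0
```

Run:
```python
from h import *
st([.551,-.181,.028])
```

```text
t 3.0 p [ 0.5499 -0.1774  0.0498] xang 2.832 z [-0.004  0.002 -1.   ] q7 1.72 F [-1.1  0.4  0.2] M [0.08 0.04 0.03] g 1.0 0.0
tool mm [-2.2 -3.1 21.7]
```

jog_arm:
  increments:
    - {"tx": 0, "ty": 0, "tz": 10, "wx": 0, "wy": 0, "wz": 0, "gripper": 0.9}
    - {"tx": 0, "ty": 0, "tz": 20, "wx": 0, "wy": 0, "wz": 0, "gripper": 0.75}
    - {"tx": 0, "ty": 0, "tz": 24, "wx": 0, "wy": 0, "wz": 0, "gripper": 0.62}
    - {"tx": 0, "ty": 0, "tz": 24, "wx": 0, "wy": 0, "wz": 0, "gripper": 0.55}
    - {"tx": 0, "ty": 0, "tz": 24, "wx": 0, "wy": 0, "wz": 0, "gripper": 0.45}
  grip_force: 10

```text
time: 3.42
position: [0.5519, -0.1804, 0.0292]
tool_rot: [0.489, 3.102, 0.0]
ft_force: [-0.4, 1.1, 0.2]
grip_width: 0.711
grip_force: 0.0
```

jog_arm:
  increments:
    - {"tx": 0, "ty": 0, "tz": 0, "wx": 0, "wy": 0, "wz": 0, "gripper": 0.45}
    - {"tx": 0, "ty": 0, "tz": 0, "wx": 0, "wy": 0, "wz": 0, "gripper": 0.45}
    - {"tx": 0, "ty": 0, "tz": 0, "wx": 0, "wy": 0, "wz": 0, "gripper": 0.45}
    - {"tx": 0, "ty": 0, "tz": 0, "wx": 0, "wy": 0, "wz": 0, "gripper": 0.45}
    - {"tx": 0, "ty": 0, "tz": 0, "wx": 0, "wy": 0, "wz": 0, "gripper": 0.45}

```text
time: 3.83
position: [0.552, -0.1802, 0.0293]
tool_rot: [0.489, 3.102, 0.001]
ft_force: [-0.0, 1.3, 4.6]
grip_width: 0.513
grip_force: 10.0
```

Run:
```python
from h import *
st([.551,-.181,.028])
```

```text
t 3.83 p [ 0.552  -0.1802  0.0293] xang 2.829 z [ 0.001  0.    -1.   ] q7 1.74 F [-0.   1.3  4.6] M [ 0.34 -0.07 -0.05] g 0.513 10.0
tool mm [ 0.7 -1.1  1.3]
```

jog_arm:
  increments:
    - {"tx": 0, "ty": 0, "tz": 0, "wx": 0, "wy": 0, "wz": 0, "gripper": 0.75}
    - {"tx": 0, "ty": 0, "tz": 0, "wx": 0, "wy": 0, "wz": 0, "gripper": 0.75}
    - {"tx": 0, "ty": 0, "tz": 0, "wx": 0, "wy": 0, "wz": 0.1, "gripper": 0.75}
    - {"tx": 0, "ty": 0, "tz": 0, "wx": 0, "wy": 0, "wz": 0.22, "gripper": 0.75}
    - {"tx": 0, "ty": 0, "tz": 0, "wx": 0, "wy": 0, "wz": 0.34, "gripper": 0.75}

```text
time: 4.25
position: [0.5507, -0.1806, 0.0281]
tool_rot: [-1.016, -2.972, 0.001]
ft_force: [0.2, 0.0, -0.4]
grip_width: 0.729
grip_force: 0.0
```

jog_arm:
  increments:
    - {"tx": 0, "ty": 0, "tz": 0, "wx": 0, "wy": 0, "wz": 0.12, "gripper": 0.75}
    - {"tx": 0, "ty": 0, "tz": 0, "wx": 0, "wy": 0, "wz": 0.24, "gripper": 0.75}
    - {"tx": 0, "ty": 0, "tz": 0, "wx": 0, "wy": 0, "wz": 0.36, "gripper": 0.75}
    - {"tx": 0, "ty": 0, "tz": 0, "wx": 0, "wy": 0, "wz": 0.48, "gripper": 0.75}
    - {"tx": 0, "ty": 0, "tz": 0, "wx": 0, "wy": 0, "wz": 0.6, "gripper": 0.75}

```text
time: 4.67
position: [0.5508, -0.1805, 0.0281]
tool_rot: [-1.849, -2.539, 0.001]
ft_force: [0.2, 0.6, 0.2]
grip_width: 0.75
grip_force: 0.0
```

jog_arm:
  increments:
    - {"tx": 0, "ty": 0, "tz": 0, "wx": 0, "wy": 0, "wz": 0.12, "gripper": 0.75}
    - {"tx": 0, "ty": 0, "tz": 0, "wx": 0, "wy": 0, "wz": 0.24, "gripper": 0.75}
    - {"tx": 0, "ty": 0, "tz": 0, "wx": 0, "wy": 0, "wz": 0.36, "gripper": 0.75}
    - {"tx": 0, "ty": 0, "tz": 0, "wx": 0, "wy": 0, "wz": 0.48, "gripper": 0.75}
    - {"tx": 0, "ty": 0, "tz": 0, "wx": 0, "wy": 0, "wz": 0.6, "gripper": 0.75}

```text
time: 5.08
position: [0.5508, -0.1805, 0.0282]
tool_rot: [-2.517, -1.88, 0.001]
ft_force: [-0.0, 0.1, 0.4]
grip_width: 0.748
grip_force: 0.0
```

jog_arm:
  increments:
    - {"tx": 0, "ty": 0, "tz": 0, "wx": 0, "wy": 0, "wz": 0.03, "gripper": 0.65}
    - {"tx": 0, "ty": 0, "tz": 0, "wx": 0, "wy": 0, "wz": 0.03, "gripper": 0.55}
    - {"tx": 0, "ty": 0, "tz": 0, "wx": 0, "wy": 0, "wz": 0.03, "gripper": 0.45}
    - {"tx": 0, "ty": 0, "tz": 0, "wx": 0, "wy": 0, "wz": 0.03, "gripper": 0.45}
    - {"tx": 0, "ty": 0, "tz": 0, "wx": 0, "wy": 0, "wz": 0.03, "gripper": 0.45}
  grip_force: 10

```text
time: 5.5
position: [0.5512, -0.1804, 0.0284]
tool_rot: [-2.539, -1.85, -0.0]
ft_force: [0.6, -0.9, -1.4]
grip_width: 0.513
grip_force: 10.0
```

jog_arm:
  increments:
    - {"tx": 0, "ty": 0, "tz": 0, "wx": 0, "wy": 0, "wz": 0, "gripper": 0.45}
    - {"tx": 0, "ty": 0, "tz": 0, "wx": 0, "wy": 0, "wz": 0, "gripper": 0.45}
    - {"tx": 0, "ty": 0, "tz": 0, "wx": 0, "wy": 0, "wz": 0, "gripper": 0.45}
    - {"tx": 0, "ty": 0, "tz": 0, "wx": 0, "wy": 0, "wz": 0, "gripper": 0.45}
    - {"tx": 0, "ty": 0, "tz": 0, "wx": 0, "wy": 0, "wz": 0, "gripper": 0.45}
  grip_force: 35

```text
time: 5.92
position: [0.5511, -0.1804, 0.0284]
tool_rot: [-2.539, -1.849, 0.0]
ft_force: [0.9, -0.9, -2.2]
grip_width: 0.504
grip_force: 35.0
```

jog_arm:
  increments:
    - {"tx": 0, "ty": 0, "tz": -10, "wx": 0, "wy": 0, "wz": 0, "gripper": 0.45}
    - {"tx": 0, "ty": 0, "tz": -30, "wx": 0, "wy": 0, "wz": 0, "gripper": 0.45}
    - {"tx": 0, "ty": 0, "tz": -60, "wx": 0, "wy": 0, "wz": 0, "gripper": 0.45}
    - {"tx": 0, "ty": 0, "tz": -90, "wx": 0, "wy": 0, "wz": 0, "gripper": 0.45}
    - {"tx": 0, "ty": 0, "tz": -120, "wx": 0, "wy": 0, "wz": 0, "gripper": 0.45}

```text
time: 6.33
position: [0.5505, -0.1804, 0.1499]
tool_rot: [-2.539, -1.848, 0.001]
ft_force: [0.9, -0.3, -3.1]
grip_width: 0.506
grip_force: 35.0
```

Run:
```python
from h import *
st([.4945,.1515,.20])
```

```text
t 6.33 p [ 0.5505 -0.1804  0.1499] xang 1.258 z [-0.001  0.    -1.   ] q7 0.22 F [ 0.9 -0.3 -3.1] M [-0.07 -0.04 -0.02] g 0.506 35.0
tool mm [ 298.6 -155.4  -49.9]
```

Run:
```python
from ov import *
q=[.4935,.1515]
def box(t):
    c,s=np.cos(t),np.sin(t); f=lambda x,y,z:[q[0]+x*c-y*s,q[1]+x*s+y*c,z]
    a=[(.009,-.0035),(.015,-.0035),(.015,.0035),(.009,.0035),(.009,-.0035)]
    return [([f(*p,.088) for p in a],(0,255,0)),([f(*p,.066) for p in a],(0,160,255))]+[([f(*p,.066),f(*p,.088)],(0,160,255)) for p in a[1:3]]
base=[(ring(q,.018,.066),(0,0,255)),(ring(q,.010,.118),(0,0,255)),(ring(q,.010,.088),(255,120,0))]
P=[crop(S,232,140,36,27,base+box(t)) for t in(-.1,.2,.5)]
o=np.vstack([np.hstack(P[:2]),np.hstack([P[2],crop(T,202,212,28,21,base+box(.2))])])
cv2.imwrite("pics/key.png",o)
```

```text
(no output)
```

View pics/key.png

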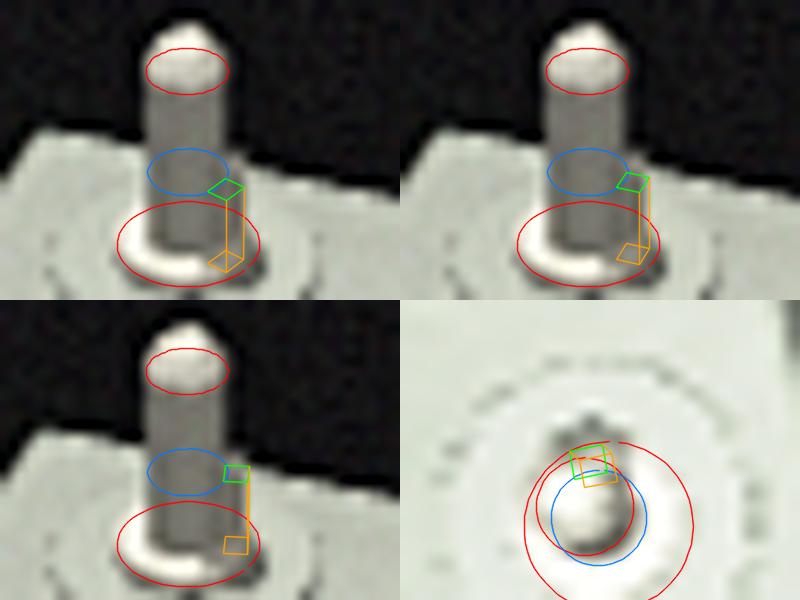

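The overlay puts the shaft axis at about (0.494, 0.1515) and the key near 0.3 ± 0.3 rad. I'll carry the pulley above the shaft with its keyway pre-turned clear of that, to about −0.2.

jog_arm:
  increments:
    - {"tx": 15, "ty": -8, "tz": -20, "wx": 0, "wy": 0, "wz": 0, "gripper": 0.45}
    - {"tx": 45, "ty": -23, "tz": -35, "wx": 0, "wy": 0, "wz": 0, "gripper": 0.45}
    - {"tx": 80, "ty": -42, "tz": -35, "wx": 0, "wy": 0, "wz": 0, "gripper": 0.45}
    - {"tx": 115, "ty": -60, "tz": -35, "wx": 0, "wy": 0, "wz": 0, "gripper": 0.45}
    - {"tx": 150, "ty": -78, "tz": -35, "wx": 0, "wy": 0, "wz": 0, "gripper": 0.45}

```text
time: 6.85
position: [0.5217, -0.0123, 0.1829]
tool_rot: [-2.54, -1.847, 0.001]
ft_force: [0.1, 0.8, -4.2]
grip_width: 0.504
grip_force: 35.0
```

jog_arm:
  increments:
    - {"tx": 35, "ty": -18, "tz": 0, "wx": 0, "wy": 0, "wz": 0, "gripper": 0.45}
    - {"tx": 70, "ty": -36, "tz": 0, "wx": 0, "wy": 0, "wz": 0, "gripper": 0.45}
    - {"tx": 100, "ty": -53, "tz": 0, "wx": 0, "wy": 0, "wz": 0, "gripper": 0.45}
    - {"tx": 128, "ty": -67, "tz": 0, "wx": 0, "wy": 0, "wz": 0, "gripper": 0.45}
    - {"tx": 148, "ty": -78, "tz": 0, "wx": 0, "wy": 0, "wz": 0, "gripper": 0.45}

```text
time: 7.27
position: [0.4922, 0.1547, 0.1827]
tool_rot: [-2.535, -1.853, 0.002]
ft_force: [0.9, 0.3, -3.5]
grip_width: 0.506
grip_force: 35.0
```

jog_arm:
  increments:
    - {"tx": 0, "ty": 0, "tz": 0, "wx": 0, "wy": 0, "wz": 0.1, "gripper": 0.45}
    - {"tx": 0, "ty": 0, "tz": 0, "wx": 0, "wy": 0, "wz": 0.2, "gripper": 0.45}
    - {"tx": 0, "ty": 0, "tz": 0, "wx": 0, "wy": 0, "wz": 0.28, "gripper": 0.45}
    - {"tx": 0, "ty": 0, "tz": 0, "wx": 0, "wy": 0, "wz": 0.28, "gripper": 0.45}
    - {"tx": 0, "ty": 0, "tz": 0, "wx": 0, "wy": 0, "wz": 0.28, "gripper": 0.45}

```text
time: 7.68
position: [0.4936, 0.1508, 0.1829]
tool_rot: [-2.771, -1.48, 0.002]
ft_force: [1.0, 0.8, -3.6]
grip_width: 0.505
grip_force: 35.0
```

Run:
```python
from ov import *
s,R=st([.4938,.1515,.1164])
p=s["position"]; u=p[2]-.0284; c=p[:2]; q=[.4938,.1515]
L=[(ring(c,.05,u),(0,255,0)),(ring(c,.05,u+.02),(0,0,255)),(ring(q,.006,.124),(255,120,0))]
cv2.imwrite("pics/held.png",np.hstack([crop(S,216,100,72,54,L),crop(T,184,195,60,45,L)]))
```

```text
t 7.78 p [0.4939 0.1508 0.1832] xang 0.98 z [-0.001 -0.    -1.   ] q7 -0.88 F [ 0.4  0.6 -3.9] M [-0.13  0.02 -0.04] g 0.507 35.0
tool mm [ 0.5 -0.4 66.8]
```

View pics/held.png

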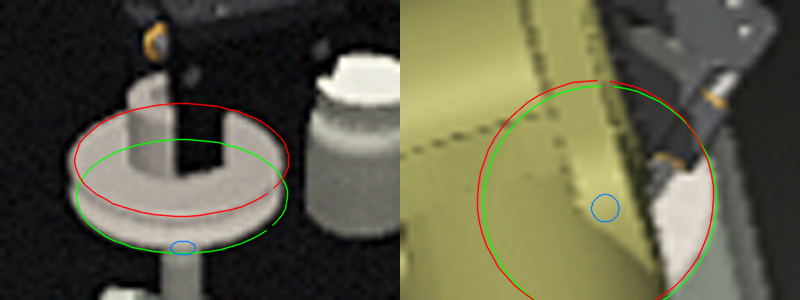

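The held image shows the pulley level and boss up, just above the shaft tip: disc centre at crop x≈176, shaft at x≈181. The offset is under about 1 mm, so I lower it.

jog_arm:
  increments:
    - {"tx": 0.5, "ty": 0, "tz": 10, "wx": 0, "wy": 0, "wz": 0, "gripper": 0.45}
    - {"tx": 0.5, "ty": 0, "tz": 20, "wx": 0, "wy": 0, "wz": 0, "gripper": 0.45}
    - {"tx": 0.5, "ty": 0, "tz": 28, "wx": 0, "wy": 0, "wz": 0, "gripper": 0.45}
    - {"tx": 0.5, "ty": 0, "tz": 33, "wx": 0, "wy": 0, "wz": 0, "gripper": 0.45}
    - {"tx": 0.5, "ty": 0, "tz": 36, "wx": 0, "wy": 0, "wz": 0, "gripper": 0.45}

```text
time: 8.2
position: [0.4939, 0.152, 0.1466]
tool_rot: [-2.772, -1.477, 0.002]
ft_force: [-2.1, 1.8, 1.2]
grip_width: 0.506
grip_force: 35.0
```

jog_arm:
  increments:
    - {"tx": 0, "ty": 0, "tz": 1, "wx": 0, "wy": 0, "wz": 0, "gripper": 0.45}
    - {"tx": 0, "ty": 0, "tz": 2, "wx": 0, "wy": 0, "wz": 0, "gripper": 0.45}
    - {"tx": 0, "ty": 0, "tz": 3, "wx": 0, "wy": 0, "wz": 0, "gripper": 0.45}
    - {"tx": 0, "ty": 0, "tz": 4, "wx": 0, "wy": 0, "wz": 0, "gripper": 0.45}
    - {"tx": 0, "ty": 0, "tz": 5, "wx": 0, "wy": 0, "wz": 0, "gripper": 0.45}

```text
time: 8.62
position: [0.4943, 0.1529, 0.1427]
tool_rot: [-2.771, -1.477, -0.001]
ft_force: [-2.4, 4.6, -0.1]
grip_width: 0.502
grip_force: 35.0
```

Run:
```python
from h import *
st([.4938,.1515,.1164])
```

```text
t 8.62 p [0.4943 0.1529 0.1427] xang 0.98 z [-0.     0.002 -1.   ] q7 -0.84 F [-2.4  4.6 -0.1] M [ 1.12  0.81 -0.  ] g 0.502 35.0
tool mm [-1.5  0.4 26.3]
```

jog_arm:
  increments:
    - {"tx": 0.7, "ty": -1.1, "tz": 0, "wx": 0, "wy": 0, "wz": 0, "gripper": 0.45}
    - {"tx": 0.7, "ty": -1.1, "tz": 2, "wx": 0, "wy": 0, "wz": 0, "gripper": 0.45}
    - {"tx": 0.7, "ty": -1.1, "tz": 5, "wx": 0, "wy": 0, "wz": 0, "gripper": 0.45}
    - {"tx": 0.7, "ty": -1.1, "tz": 8, "wx": 0, "wy": 0, "wz": 0, "gripper": 0.45}
    - {"tx": 0.7, "ty": -1.1, "tz": 10, "wx": 0, "wy": 0, "wz": 0, "gripper": 0.45}

```text
time: 9.03
position: [0.494, 0.153, 0.1321]
tool_rot: [-2.773, -1.477, -0.0]
ft_force: [-0.6, 3.5, -1.3]
grip_width: 0.508
grip_force: 35.0
```

Run:
```python
from h import *
st([.4938,.1515,.1164])
```

```text
t 9.03 p [0.494  0.153  0.1321] xang 0.979 z [ 0.  0. -1.] q7 -0.83 F [-0.6  3.5 -1.3] M [ 0.91  0.51 -0.01] g 0.508 35.0
tool mm [-1.4  0.7 15.7]
```

jog_arm:
  increments:
    - {"tx": 0.6, "ty": -0.5, "tz": 1, "wx": 0, "wy": 0, "wz": 0, "gripper": 0.45}
    - {"tx": 0.6, "ty": -0.5, "tz": 4, "wx": 0, "wy": 0, "wz": 0, "gripper": 0.45}
    - {"tx": 0.6, "ty": -0.5, "tz": 7, "wx": 0, "wy": 0, "wz": 0, "gripper": 0.45}
    - {"tx": 0.6, "ty": -0.5, "tz": 10, "wx": 0, "wy": 0, "wz": 0, "gripper": 0.45}
    - {"tx": 0.6, "ty": -0.5, "tz": 12, "wx": 0, "wy": 0, "wz": 0, "gripper": 0.45}

```text
time: 9.45
position: [0.494, 0.1533, 0.1201]
tool_rot: [2.772, 1.477, -0.0]
ft_force: [-0.0, 2.9, -1.6]
grip_width: 0.505
grip_force: 35.0
```

jog_arm:
  increments:
    - {"tx": 0, "ty": 0, "tz": 0.5, "wx": 0, "wy": 0, "wz": 0, "gripper": 0.45}
    - {"tx": 0, "ty": 0, "tz": 1, "wx": 0, "wy": 0, "wz": 0, "gripper": 0.45}
    - {"tx": 0, "ty": 0, "tz": 1.5, "wx": 0, "wy": 0, "wz": 0, "gripper": 0.45}
    - {"tx": 0, "ty": 0, "tz": 2, "wx": 0, "wy": 0, "wz": 0, "gripper": 0.45}
    - {"tx": 0, "ty": 0, "tz": 2.5, "wx": 0, "wy": 0, "wz": 0, "gripper": 0.45}

```text
time: 9.87
position: [0.4941, 0.1534, 0.1181]
tool_rot: [2.773, 1.477, 0.0]
ft_force: [-1.3, 2.5, -2.0]
grip_width: 0.507
grip_force: 35.0
```

Run:
```python
from h import *
st([.4938,.1515,.1164])
```

```text
t 9.87 p [0.4941 0.1534 0.1181] xang 0.979 z [ 0.  0. -1.] q7 -0.81 F [-1.3  2.5 -2. ] M [0.54 0.26 0.  ] g 0.507 35.0
tool mm [-1.8  0.8  1.7]
```

jog_arm:
  increments:
    - {"tx": 0.5, "ty": -0.5, "tz": 0.5, "wx": 0, "wy": 0, "wz": 0, "gripper": 0.45}
    - {"tx": 0.5, "ty": -0.5, "tz": 1, "wx": 0, "wy": 0, "wz": 0, "gripper": 0.45}
    - {"tx": 0.5, "ty": -0.5, "tz": 1.5, "wx": 0, "wy": 0, "wz": 0, "gripper": 0.45}
    - {"tx": 0.5, "ty": -0.5, "tz": 2, "wx": 0, "wy": 0, "wz": 0, "gripper": 0.45}
    - {"tx": 0.5, "ty": -0.5, "tz": 2, "wx": 0, "wy": 0, "wz": 0, "gripper": 0.45}

```text
time: 10.28
position: [0.494, 0.1536, 0.1163]
tool_rot: [2.773, 1.476, -0.0]
ft_force: [-1.1, -1.2, -0.7]
grip_width: 0.504
grip_force: 35.0
```

Run:
```python
from h import *
st([.4938,.1515,.1164])
```

```text
t 10.28 p [0.494  0.1536 0.1163] xang 0.978 z [-0.    -0.001 -1.   ] q7 -0.81 F [-1.1 -1.2 -0.7] M [-0.21  0.37 -0.04] g 0.504 35.0
tool mm [-1.8  1.  -0.1]
```

Fz went from −3.8 to −0.7, so contact is starting. I'll lower a little further to confirm that it rests.

jog_arm:
  increments:
    - {"tx": 0, "ty": 0, "tz": 0.3, "wx": 0, "wy": 0, "wz": 0, "gripper": 0.45}
    - {"tx": 0, "ty": 0, "tz": 0.6, "wx": 0, "wy": 0, "wz": 0, "gripper": 0.45}
    - {"tx": 0, "ty": 0, "tz": 0.6, "wx": 0, "wy": 0, "wz": 0, "gripper": 0.45}
    - {"tx": 0, "ty": 0, "tz": 0.6, "wx": 0, "wy": 0, "wz": 0, "gripper": 0.45}
    - {"tx": 0, "ty": 0, "tz": 0.6, "wx": 0, "wy": 0, "wz": 0, "gripper": 0.45}

```text
time: 10.7
position: [0.4941, 0.1537, 0.1161]
tool_rot: [2.773, 1.476, -0.0]
ft_force: [-3.5, -2.5, 5.3]
grip_width: 0.506
grip_force: 35.0
```

Run:
```python
from h import *
st([.4938,.1515,.1164])
```

```text
t 10.7 p [0.4941 0.1537 0.1161] xang 0.978 z [ 0. -0. -1.] q7 -0.81 F [-3.5 -2.5  5.3] M [-0.52  0.78  0.04] g 0.506 35.0
tool mm [-1.9  1.  -0.3]
```

Resting lightly on the key (about 9 N). Now I turn it towards +.

jog_arm:
  increments:
    - {"tx": 0, "ty": 0, "tz": 0, "wx": 0, "wy": 0, "wz": -0.03, "gripper": 0.45}
    - {"tx": 0, "ty": 0, "tz": 0, "wx": 0, "wy": 0, "wz": -0.06, "gripper": 0.45}
    - {"tx": 0, "ty": 0, "tz": 0, "wx": 0, "wy": 0, "wz": -0.09, "gripper": 0.45}
    - {"tx": 0, "ty": 0, "tz": 0, "wx": 0, "wy": 0, "wz": -0.12, "gripper": 0.45}
    - {"tx": 0, "ty": 0, "tz": 0, "wx": 0, "wy": 0, "wz": -0.12, "gripper": 0.45}

```text
time: 11.12
position: [0.4947, 0.1541, 0.1161]
tool_rot: [2.678, 1.641, 0.003]
ft_force: [-0.2, -1.7, 2.0]
grip_width: 0.507
grip_force: 35.0
```

Run:
```python
from h import *
st()
```

```text
t 11.12 p [0.4947 0.1541 0.1161] xang 1.099 z [ 0.002  0.    -1.   ] q7 -0.69 F [-0.2 -1.7  2. ] M [-0.29  0.23 -0.06] g 0.507 35.0
```

Still resting; continue.

jog_arm:
  increments:
    - {"tx": 0, "ty": 0, "tz": 0, "wx": 0, "wy": 0, "wz": -0.03, "gripper": 0.45}
    - {"tx": 0, "ty": 0, "tz": 0, "wx": 0, "wy": 0, "wz": -0.06, "gripper": 0.45}
    - {"tx": 0, "ty": 0, "tz": 0, "wx": 0, "wy": 0, "wz": -0.09, "gripper": 0.45}
    - {"tx": 0, "ty": 0, "tz": 0, "wx": 0, "wy": 0, "wz": -0.1, "gripper": 0.45}
    - {"tx": 0, "ty": 0, "tz": 0, "wx": 0, "wy": 0, "wz": -0.1, "gripper": 0.45}

```text
time: 11.53
position: [0.4948, 0.1542, 0.116]
tool_rot: [2.594, 1.771, 0.003]
ft_force: [0.9, -0.8, 2.9]
grip_width: 0.507
grip_force: 35.0
```

Run:
```python
from h import *
st()
```

```text
t 11.53 p [0.4948 0.1542 0.116 ] xang 1.198 z [ 0.002  0.    -1.   ] q7 -0.6 F [ 0.9 -0.8  2.9] M [-0.32 -0.11 -0.06] g 0.507 35.0
```

jog_arm:
  increments:
    - {"tx": 0, "ty": 0, "tz": 0, "wx": 0, "wy": 0, "wz": -0.03, "gripper": 0.45}
    - {"tx": 0, "ty": 0, "tz": 0, "wx": 0, "wy": 0, "wz": -0.06, "gripper": 0.45}
    - {"tx": 0, "ty": 0, "tz": 0, "wx": 0, "wy": 0, "wz": -0.09, "gripper": 0.45}
    - {"tx": 0, "ty": 0, "tz": 0, "wx": 0, "wy": 0, "wz": -0.1, "gripper": 0.45}
    - {"tx": 0, "ty": 0, "tz": 0, "wx": 0, "wy": 0, "wz": -0.1, "gripper": 0.45}

```text
time: 11.95
position: [0.4948, 0.1542, 0.1159]
tool_rot: [2.502, 1.898, 0.003]
ft_force: [1.6, -0.8, 3.6]
grip_width: 0.503
grip_force: 35.0
```

Run:
```python
from h import *
st()
```

```text
t 11.95 p [0.4948 0.1542 0.1159] xang 1.298 z [ 0.002  0.    -1.   ] q7 -0.5 F [ 1.6 -0.8  3.6] M [-0.26 -0.36 -0.03] g 0.503 35.0
```

jog_arm:
  increments:
    - {"tx": 0, "ty": 0, "tz": 0, "wx": 0, "wy": 0, "wz": -0.03, "gripper": 0.45}
    - {"tx": 0, "ty": 0, "tz": 0, "wx": 0, "wy": 0, "wz": -0.06, "gripper": 0.45}
    - {"tx": 0, "ty": 0, "tz": 0, "wx": 0, "wy": 0, "wz": -0.09, "gripper": 0.45}
    - {"tx": 0, "ty": 0, "tz": 0, "wx": 0, "wy": 0, "wz": -0.1, "gripper": 0.45}
    - {"tx": 0, "ty": 0, "tz": 0, "wx": 0, "wy": 0, "wz": -0.1, "gripper": 0.45}

```text
time: 12.37
position: [0.4948, 0.1541, 0.1159]
tool_rot: [2.404, 2.02, 0.003]
ft_force: [2.8, -0.9, 3.1]
grip_width: 0.505
grip_force: 35.0
```

Run:
```python
from h import *
st()
```

```text
t 12.37 p [0.4948 0.1541 0.1159] xang 1.398 z [ 0.002  0.    -1.   ] q7 -0.4 F [ 2.8 -0.9  3.1] M [-0.33 -0.65 -0.03] g 0.505 35.0
```

jog_arm:
  increments:
    - {"tx": 0, "ty": 0, "tz": 0, "wx": 0, "wy": 0, "wz": -0.03, "gripper": 0.45}
    - {"tx": 0, "ty": 0, "tz": 0, "wx": 0, "wy": 0, "wz": -0.06, "gripper": 0.45}
    - {"tx": 0, "ty": 0, "tz": 0, "wx": 0, "wy": 0, "wz": -0.09, "gripper": 0.45}
    - {"tx": 0, "ty": 0, "tz": 0, "wx": 0, "wy": 0, "wz": -0.1, "gripper": 0.45}
    - {"tx": 0, "ty": 0, "tz": 0, "wx": 0, "wy": 0, "wz": -0.1, "gripper": 0.45}

```text
time: 12.78
position: [0.4947, 0.154, 0.1158]
tool_rot: [2.3, 2.138, 0.002]
ft_force: [3.1, -1.7, 2.9]
grip_width: 0.506
grip_force: 35.0
```

Run:
```python
from h import *
st()
```

```text
t 12.78 p [0.4947 0.154  0.1158] xang 1.498 z [ 0.002  0.    -1.   ] q7 -0.31 F [ 3.1 -1.7  2.9] M [-0.46 -0.87 -0.01] g 0.506 35.0
```

jog_arm:
  increments:
    - {"tx": 0, "ty": 0.3, "tz": 0, "wx": 0, "wy": 0, "wz": -0.03, "gripper": 0.45}
    - {"tx": 0, "ty": 0.5, "tz": 0, "wx": 0, "wy": 0, "wz": -0.06, "gripper": 0.45}
    - {"tx": 0, "ty": 0.5, "tz": 0, "wx": 0, "wy": 0, "wz": -0.09, "gripper": 0.45}
    - {"tx": 0, "ty": 0.5, "tz": 0, "wx": 0, "wy": 0, "wz": -0.1, "gripper": 0.45}
    - {"tx": 0, "ty": 0.5, "tz": 0, "wx": 0, "wy": 0, "wz": -0.1, "gripper": 0.45}

```text
time: 13.2
position: [0.4948, 0.1541, 0.1157]
tool_rot: [2.191, 2.251, 0.001]
ft_force: [3.5, -1.6, 3.3]
grip_width: 0.504
grip_force: 35.0
```

Run:
```python
from h import *
st()
```

```text
t 13.2 p [0.4948 0.1541 0.1157] xang 1.598 z [ 0.001  0.    -1.   ] q7 -0.21 F [ 3.5 -1.6  3.3] M [-0.46 -0.91  0.02] g 0.504 35.0
```

jog_arm:
  increments:
    - {"tx": 0, "ty": 0, "tz": 0, "wx": 0, "wy": 0, "wz": -0.03, "gripper": 0.45}
    - {"tx": 0, "ty": 0, "tz": 0, "wx": 0, "wy": 0, "wz": -0.06, "gripper": 0.45}
    - {"tx": 0, "ty": 0, "tz": 0, "wx": 0, "wy": 0, "wz": -0.09, "gripper": 0.45}
    - {"tx": 0, "ty": 0, "tz": 0, "wx": 0, "wy": 0, "wz": -0.1, "gripper": 0.45}
    - {"tx": 0, "ty": 0, "tz": 0, "wx": 0, "wy": 0, "wz": -0.1, "gripper": 0.45}

```text
time: 13.62
position: [0.4946, 0.1541, 0.1155]
tool_rot: [2.076, 2.358, 0.001]
ft_force: [4.1, -1.3, 2.4]
grip_width: 0.508
grip_force: 35.0
```

Run:
```python
from h import *
st()
```

```text
t 13.62 p [0.4946 0.1541 0.1155] xang 1.698 z [ 0.001  0.    -1.   ] q7 -0.11 F [ 4.1 -1.3  2.4] M [-0.38 -0.99 -0.03] g 0.508 35.0
```

jog_arm:
  increments:
    - {"tx": 0, "ty": 0, "tz": 0, "wx": 0, "wy": 0, "wz": -0.03, "gripper": 0.45}
    - {"tx": 0, "ty": 0, "tz": 0, "wx": 0, "wy": 0, "wz": -0.06, "gripper": 0.45}
    - {"tx": 0, "ty": 0, "tz": 0, "wx": 0, "wy": 0, "wz": -0.09, "gripper": 0.45}
    - {"tx": 0, "ty": 0, "tz": 0, "wx": 0, "wy": 0, "wz": -0.1, "gripper": 0.45}
    - {"tx": 0, "ty": 0, "tz": 0, "wx": 0, "wy": 0, "wz": -0.1, "gripper": 0.45}

```text
time: 14.03
position: [0.4926, 0.1542, 0.1142]
tool_rot: [-1.954, -2.458, 0.004]
ft_force: [0.3, 0.6, -4.5]
grip_width: 0.505
grip_force: 35.0
```

Run:
```python
from h import *
st()
```

```text
t 14.03 p [0.4926 0.1542 0.1142] xang 1.798 z [-0.003 -0.001 -1.   ] q7 -0.01 F [ 0.3  0.6 -4.5] M [-0.15 -0.23  0.02] g 0.505 35.0
```

It dropped: Fz is back to free weight and the lateral load is gone. I'll turn slightly towards the middle of the window and lower.

jog_arm:
  increments:
    - {"tx": 0, "ty": 0, "tz": 0, "wx": 0, "wy": 0, "wz": -0.03, "gripper": 0.45}
    - {"tx": 0, "ty": 0, "tz": 1, "wx": 0, "wy": 0, "wz": -0.03, "gripper": 0.45}
    - {"tx": 0, "ty": 0, "tz": 2, "wx": 0, "wy": 0, "wz": -0.03, "gripper": 0.45}
    - {"tx": 0, "ty": 0, "tz": 3, "wx": 0, "wy": 0, "wz": -0.03, "gripper": 0.45}
    - {"tx": 0, "ty": 0, "tz": 4, "wx": 0, "wy": 0, "wz": -0.03, "gripper": 0.45}

```text
time: 14.45
position: [0.4936, 0.1542, 0.1109]
tool_rot: [-1.917, -2.487, 0.002]
ft_force: [0.5, 0.2, -4.3]
grip_width: 0.503
grip_force: 35.0
```

Run:
```python
from h import *
st()
```

```text
t 14.45 p [0.4936 0.1542 0.1109] xang 1.828 z [-0.001 -0.    -1.   ] q7 0.02 F [ 0.5  0.2 -4.3] M [-0.05 -0.03 -0.02] g 0.503 35.0
```

jog_arm:
  increments:
    - {"tx": 0, "ty": 0, "tz": 2, "wx": 0, "wy": 0, "wz": 0, "gripper": 0.45}
    - {"tx": 0, "ty": 0, "tz": 4, "wx": 0, "wy": 0, "wz": 0, "gripper": 0.45}
    - {"tx": 0, "ty": 0, "tz": 6, "wx": 0, "wy": 0, "wz": 0, "gripper": 0.45}
    - {"tx": 0, "ty": 0, "tz": 8, "wx": 0, "wy": 0, "wz": 0, "gripper": 0.45}
    - {"tx": 0, "ty": 0, "tz": 9, "wx": 0, "wy": 0, "wz": 0, "gripper": 0.45}

```text
time: 14.87
position: [0.4941, 0.1541, 0.1021]
tool_rot: [-1.917, -2.489, 0.001]
ft_force: [0.4, -0.4, -3.4]
grip_width: 0.505
grip_force: 35.0
```

Run:
```python
from h import *
st()
```

```text
t 14.87 p [0.4941 0.1541 0.1021] xang 1.829 z [-0. -0. -1.] q7 0.03 F [ 0.4 -0.4 -3.4] M [-0.07  0.06 -0.  ] g 0.505 35.0
```

jog_arm:
  increments:
    - {"tx": 0, "ty": 0, "tz": 1.5, "wx": 0, "wy": 0, "wz": 0, "gripper": 0.45}
    - {"tx": 0, "ty": 0, "tz": 3, "wx": 0, "wy": 0, "wz": 0, "gripper": 0.45}
    - {"tx": 0, "ty": 0, "tz": 4.5, "wx": 0, "wy": 0, "wz": 0, "gripper": 0.45}
    - {"tx": 0, "ty": 0, "tz": 6, "wx": 0, "wy": 0, "wz": 0, "gripper": 0.45}
    - {"tx": 0, "ty": 0, "tz": 6.5, "wx": 0, "wy": 0, "wz": 0, "gripper": 0.45}

```text
time: 15.28
position: [0.4942, 0.1541, 0.0957]
tool_rot: [-1.917, -2.489, 0.0]
ft_force: [-0.3, -0.4, -4.0]
grip_width: 0.501
grip_force: 35.0
```

jog_arm:
  increments:
    - {"tx": 0, "ty": 0, "tz": 0.4, "wx": 0, "wy": 0, "wz": 0, "gripper": 0.45}
    - {"tx": 0, "ty": 0, "tz": 0.8, "wx": 0, "wy": 0, "wz": 0, "gripper": 0.45}
    - {"tx": 0, "ty": 0, "tz": 1.2, "wx": 0, "wy": 0, "wz": 0, "gripper": 0.45}
    - {"tx": 0, "ty": 0, "tz": 1.5, "wx": 0, "wy": 0, "wz": 0, "gripper": 0.45}
    - {"tx": 0, "ty": 0, "tz": 1.5, "wx": 0, "wy": 0, "wz": 0, "gripper": 0.45}

```text
time: 15.7
position: [0.4943, 0.1542, 0.0945]
tool_rot: [1.917, 2.489, 0.0]
ft_force: [-0.7, 0.4, -3.7]
grip_width: 0.5
grip_force: 35.0
```

Run:
```python
from h import *
st()
```

```text
t 15.7 p [0.4943 0.1542 0.0945] xang 1.829 z [ 0.  0. -1.] q7 0.04 F [-0.7  0.4 -3.7] M [-0.11 -0.02  0.1 ] g 0.5 35.0
```

jog_arm:
  increments:
    - {"tx": 0, "ty": 0, "tz": 0.4, "wx": 0, "wy": 0, "wz": 0, "gripper": 0.45}
    - {"tx": 0, "ty": 0, "tz": 0.8, "wx": 0, "wy": 0, "wz": 0, "gripper": 0.45}
    - {"tx": 0, "ty": 0, "tz": 1.0, "wx": 0, "wy": 0, "wz": 0, "gripper": 0.45}
    - {"tx": 0, "ty": 0, "tz": 1.0, "wx": 0, "wy": 0, "wz": 0, "gripper": 0.45}
    - {"tx": 0, "ty": 0, "tz": 1.0, "wx": 0, "wy": 0, "wz": 0, "gripper": 0.45}

```text
time: 16.12
position: [0.4944, 0.1543, 0.0943]
tool_rot: [-1.917, -2.488, -0.001]
ft_force: [-3.4, -0.7, 5.5]
grip_width: 0.506
grip_force: 35.0
```

Run:
```python
from h import *
st()
```

```text
t 16.12 p [0.4944 0.1543 0.0943] xang 1.829 z [-0.     0.001 -1.   ] q7 0.04 F [-3.4 -0.7  5.5] M [-0.3   0.89  0.  ] g 0.506 35.0
```

Home on the shoulder: z matches the expected 0.094 and contact is about 9 N. Release and withdraw.

jog_arm:
  increments:
    - {"tx": 0, "ty": 0, "tz": -0.5, "wx": 0, "wy": 0, "wz": 0, "gripper": 0.48}
    - {"tx": 0, "ty": 0, "tz": -0.5, "wx": 0, "wy": 0, "wz": 0, "gripper": 0.6}
    - {"tx": 0, "ty": 0, "tz": -0.5, "wx": 0, "wy": 0, "wz": 0, "gripper": 0.8}
    - {"tx": 0, "ty": 0, "tz": -0.5, "wx": 0, "wy": 0, "wz": 0, "gripper": 0.8}
    - {"tx": 0, "ty": 0, "tz": -0.5, "wx": 0, "wy": 0, "wz": 0, "gripper": 0.8}
  grip_force: 5

```text
time: 16.53
position: [0.4946, 0.1543, 0.0941]
tool_rot: [1.917, 2.489, 0.001]
ft_force: [-0.4, 0.5, 0.3]
grip_width: 0.729
grip_force: 0.0
```

jog_arm:
  increments:
    - {"tx": 0, "ty": 0, "tz": -5, "wx": 0, "wy": 0, "wz": 0, "gripper": 0.8}
    - {"tx": 0, "ty": 0, "tz": -20, "wx": 0, "wy": 0, "wz": 0, "gripper": 0.8}
    - {"tx": 0, "ty": 0, "tz": -50, "wx": 0, "wy": 0, "wz": 0, "gripper": 0.8}
    - {"tx": 0, "ty": 0, "tz": -85, "wx": 0, "wy": 0, "wz": 0, "gripper": 0.8}
    - {"tx": 0, "ty": 0, "tz": -110, "wx": 0, "wy": 0, "wz": 0, "gripper": 0.8}

```text
time: 16.95
position: [0.4951, 0.154, 0.2068]
tool_rot: [1.918, 2.487, 0.003]
ft_force: [1.0, 0.3, 0.6]
grip_width: 0.793
grip_force: 0.0
```

jog_arm:
  increments:
    - {"tx": 0, "ty": 0, "tz": -10, "wx": 0, "wy": 0, "wz": 0, "gripper": 0.8}
    - {"tx": -30, "ty": 0, "tz": -20, "wx": 0, "wy": 0, "wz": 0, "gripper": 0.8}
    - {"tx": -60, "ty": 0, "tz": -20, "wx": 0, "wy": 0, "wz": 0, "gripper": 0.8}
    - {"tx": -90, "ty": 0, "tz": -20, "wx": 0, "wy": 0, "wz": 0, "gripper": 0.8}
    - {"tx": -110, "ty": 0, "tz": -20, "wx": 0, "wy": 0, "wz": 0, "gripper": 0.8}

```text
time: 17.37
position: [0.5227, 0.0446, 0.2241]
tool_rot: [1.92, 2.486, 0.0]
ft_force: [0.4, -0.2, -0.0]
grip_width: 0.801
grip_force: 0.0
```

Run:
```python
from ov import *
st(); q=[.4938,.1535]
L=[(ring(q,.05,.066),(0,255,0)),(ring(q,.05,.086),(0,0,255)),(ring(q,.022,.118),(255,120,0))]
cv2.imwrite("pics/end.png",np.vstack([np.hstack([crop(S,212,124,72,54,L),crop(S,212,124,72,54,[])]),cv2.resize(np.hstack([S["color"],T["color"]]),(800,300))]))
```

```text
t 17.47 p [0.5229 0.0429 0.224 ] xang 1.821 z [ 0.001 -0.001 -1.   ] q7 0.17 F [-0.1 -0.3 -0.1] M [-0.11  0.04  0.02] g 0.802 0.0
```

View pics/end.png

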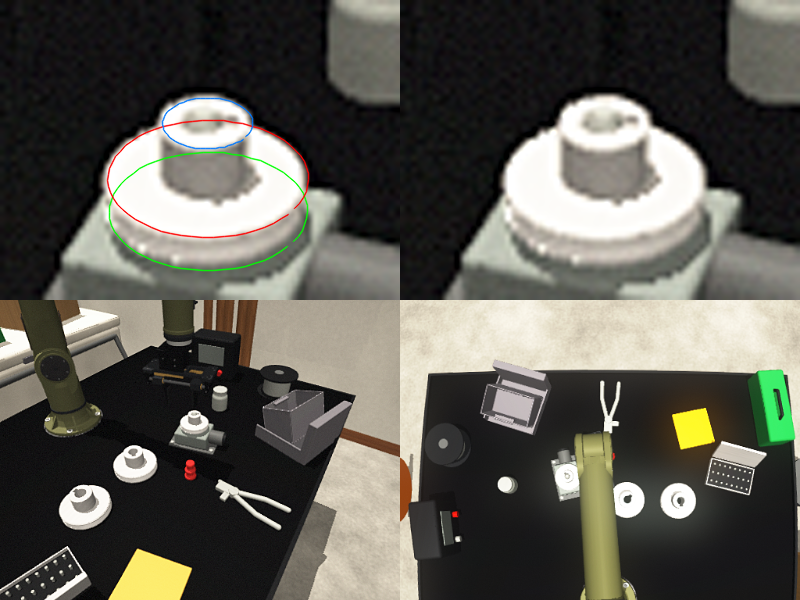

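The picture shows the pulley level on the gearmotor (scene crop disc centre about (207,180)). It matches the projected fully-home outline, boss up, and the other things on the cart are where they were.

```bash
python3 -c "
from bench import ctrl
print(ctrl.close_job())"
```

```text
the job is handed in; nothing more can be done
None
```

The smallest pulley is on the gearmotor shaft, boss up. I turned it until its keyway dropped over the key, lowered it onto the shoulder with about 9 N and let go; I then handed the job in at about 17.5 s on the robot's clock.

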